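Poke a bush-hammer insert up out of its sharpening stand

ROBOT

A 6-joint arm with a two-finger parallel gripper is mounted at the origin on the work surface. World frame = base frame: x ahead of the robot, y to its left, z up, the work surface at z = 0. Lengths are in mm, angles in rad, forces in N, time in s.
With the tool pointing down it reaches from about 350 to 1000 mm from the base axis. Payload 7.1 kg.
Tool frame: the origin (TCP) lies at the very end of the fingers, on their centre line; the grasp point (between the pads) lies 19 mm behind it; z points along the fingers, y is the direction in which the jaws open and shut (so a half turn about z gives the same grasp; the last joint's range is limited). The gripper opens to 85 mm and grips with 20 to 120 N. Pads are 22 mm wide; open, the fingers measure 114 mm over their backs; the gripper's body (76 mm by 85 mm) begins 54 mm behind the grasp point. The pads swing forward as they close: fully open they stand 13 mm farther back than shut.
Start: joints at [-1.266, 0.423, 1.63, -0, 1.089, -0.019], TCP at [198.874, -592.498, 231.319] pointing down, gripper open.
Joint ranges: [-3, 3], [-0.9, 2.11], [0.09, 2.58], [-1.31, 4.45], [0.11, 2.69], [-2.54, 2.54]. Speed limits (rad/s): [2.39, 2.39, 3.01, 3.14, 3.14, 3.14].

INTERFACE

Orientations are given as a rotation vector (axis times angle).
In Python, from bench import ctrl, cams, hand_in gives the robot as it stands.
- The arm moves only by the tool servo_tool, never from a script. Its argument "targets" is one flat list of numbers, 7 for each row, row after row: the turn, a rotation vector about the world's x, y, z in units of 6 degrees (1.0 is 6 degrees), then the shift along the world's x, y, z in units of 40 mm (1.0 is 40 mm), then the opening in per cent of the stroke, from 0 (shut) to 100 (fully open). A call has 1 to 8 rows; each row shifts and turns the pose as measured when the row begins; what a row does not reach is not made up. A row lasts 1/12 s, in which the tool goes at most 41.7 mm and 7.16 degrees, less where a joint would pass 70% of its speed; a pose out of reach is approached as far as the arm can. A call is refused whole if a number of a shift passes 1 or a number of a turn 1, either way. A call with a gripper value outside its range is refused whole. The fingers move at their own pace and stop on an object; "grip_force" is the grip in N (left out, the last holds). Time passes only in rows, so rows that do not move let the fingers close. It gives the time, the measured TCP pose, the force and the opening at its end, in the units of the state.
- ctrl.observe(): the state, without advancing time (a new reading comes with each control period).
- cams.snapshot(name): name is "scene" or "top"; returns a dict with "img" (400x640x3 uint8, red, green, blue), "fx", "fy", "cx", "cy" (pixels), "extrinsics" (4x4, takes a point from world to camera coordinates). Camera axes: x right, y up, looking along -z (the intrinsics and any distortion apply to the point x, -y, -z); pixel columns grow to the right and rows downward; lengths in mm; the calibration is good to about 2 mm. A picture is of the moment at which its call begins. There is no depth.
- hand_in(): hands the job in, once; it reports no verdict.
The state is a dict: "clock": time; "joints": joint angles; "joint_velocities": joint speeds; "joint_efforts": joint torques, N m; "position": TCP position; "ee_rot": TCP orientation; "ft_force": force on the tool from outside, world axes, zero at the start; "wrist_torque": the same for the moment, N m; "finger_gap": opening from 0.0 (shut) to 1.0 (fully open).
Only numpy, scipy, OpenCV 4.12 (cv2) and the standard library are available. Lean on these libraries where they do the work, as an engineer would, in place of code of your own. Each camera call takes 0.05 s, during which the arm holds its last target.

TASK

The toothed round insert sits flush in the tight recess of the sharpening stand. Lift the push-out iron up and off its fork hook, bring its upturned pin in under the stand and poke the insert up through the hole from below until at least half its height stands proud, still gripped in the recess, then hang the iron back on the hook. Do not disturb the stone carving.

Things in the scene. Friction and masses are not known exactly. Their poses are not given: they have to be found in the camera images.
- iron: J-shaped push-out iron, 0.35 kg. Origin: centre of its upright handle, 24 x 24 x 50 mm tall, where it is grasped. z up the handle, x the way the foot points. Shoulder plate (60 along x, 26 along y) at z -33 to -25 mm, 12 mm square stem down to z -113, foot bar 14 mm wide at z -123 to -113, x -20 to +72.
- pin_tip (a point): Tip of the iron's upright round pin, 9 mm in diameter, 19 mm high above the foot bar: at x +65, y 0, z -94 mm from the iron's origin.
- hook: Fixed fork hook; origin on the bench under where the iron hangs. Two level prongs point to its -x, 26 mm gap, tops 120 mm up, ends (x -34 to -26 mm) turned up 8 mm; cross bar behind at x +24; post at x +75, base plate x 0 to 110, 120 mm wide. The shoulder plate lies on both prongs, stem between them, foot to the hook's +y.
- hang (a point): 153 mm above the hook's origin: where the iron's origin sits when it hangs mid-prong; axes as the hook's. To come off, the iron rises more than 8 mm, then goes out along the hook's -x by over 50 mm before going higher (its foot passes under a prong).
- stand: Fixed stand: square plate 84 x 84 x 26 mm, underside 60 and top 86 mm above the bench, on four 12 mm square corner legs (centres x, y +-36 mm), open below on all four sides. Origin on the bench under the plate's centre, x and y along its edges. Central round recess 33 mm wide, 20 mm deep; through its 6 mm floor an access hole 18 mm in diameter.
- seat (a point): Centre of the recess floor, 66 mm above the stand's origin, over the access hole; axes as the stand's. The insert's origin lies here while it is fully down.
- insert: Toothed round steel insert, 32 mm in diameter, 20 mm tall, 0.12 kg; origin at the centre of its underside, z up. Starts flush. Sprung pads grip it: it takes 4 to 10 N to push up and stays where it is left while partly in the recess. With the iron's foot bar against the plate's underside it stands 13 mm proud.
- carving: Grey-green stone carving, 110 mm wide, 135 mm tall, loose on the bench, not to be disturbed; origin at the centre of its underside.
Things that resemble listed ones, but are neither listed nor needed, are in the scene too. What is shaped like the stand but green or yellow is not meant.

How it is judged (in metres and radians):
On the way, in this order (a step that is already met when the one before it is completed fails the run):
1. the iron has been lifted off the hook (distance between iron and hang above 0.07 m), for 0.1 s.
2. the iron has poked the insert up so that it stands at least half its height (9 mm) proud (z of insert in the frame of seat above 0.009 m and contact force between iron and insert above 0.3 N), for 0.1 s.
At the end, for the whole second after the job is handed in: The insert stands 9 to 18 mm proud in its recess (centred within 3 mm, within 0.15 rad of upright) and the iron hangs still on both prongs of the hook (height within 5 mm, within 22 mm sideways, within 0.12 rad of upright) (z of insert in the frame of seat between 0.009 and 0.018 m and horizontal distance between insert and seat below 0.003 m and angle between insert's own z axis and vertical below 0.15 rad and z of iron in the frame of hang between -0.005 and 0.005 m and horizontal distance between iron and hang below 0.022 m and angle between iron's own z axis and vertical below 0.12 rad and linear speed of iron below 0.03 m/s and linear speed of insert below 0.02 m/s); the robot touches nothing.
It fails at once if the stone carving is shifted by more than 15 mm or tipped (distance of carving from where it was at the start of the episode above 0.015 m or angle between carving's own z axis and vertical above 0.3 rad).
It also fails if it takes over 58 s, if anything falls off the work surface, if the arm or the gripper's body presses on something with over 40 N, if the wrist force passes 120 N, or if a joint passes its speed limit or range.

## Working session

There is one attempt and no reset: what is moved stays moved. The work goes in short steps, Python scripts to look and compute and a tool call to move; the robot and the scene stay as the last step left them, time stands still between calls to the robot, and variables do not carry over. Pictures are saved under pics/ and viewed, and the job is handed in when it is done.

Besides the shell and the picture viewer there is one more tool, called after ">>>" as a command line: name --argument value ..., lists and objects as JSON in quotes. servo_tool: Moves the arm, as the interface text tells. Its arguments: {"type":"object","properties":{"targets":{"type":"array","items":{"type":"number"}},"grip_force":{"type":"number"}},"required":["targets"]}

```bash
mkdir -p pics; ls; python3 - <<'E'
from bench import ctrl,cams
import cv2,json,numpy as np,pickle
for n in("scene","top"):
    s=cams.snapshot(n); pickle.dump(s,open(f"pics/{n}0.pkl","wb"))
    cv2.imwrite(f"pics/{n}0.png",s["img"][:,:,::-1])
    print(n,s["fx"],s["fy"],s["cx"],s["cy"],[k for k in s if k!='img']);print(np.round(s["extrinsics"],3))
print(ctrl.observe())
E
```

```text
pics
scene 383.09793286386883 383.09793286386883 324.3637190001082 198.41668115127032 ['fx', 'fy', 'cx', 'cy', 'extrinsics']
[[ 3.620000e-01  9.320000e-01 -1.800000e-02 -2.844320e+02]
 [-6.620000e-01  2.710000e-01  6.980000e-01  3.201080e+02]
 [ 6.560000e-01 -2.410000e-01  7.150000e-01 -1.283527e+03]
 [ 0.000000e+00  0.000000e+00  0.000000e+00  1.000000e+00]]
top 474.393137332028 474.393137332028 313.1132577723903 191.78876434058978 ['fx', 'fy', 'cx', 'cy', 'extrinsics']
[[ 1.60000e-02 -1.00000e+00 -1.10000e-02  7.45680e+01]
 [ 9.82000e-01  1.40000e-02  1.87000e-01 -6.31708e+02]
 [-1.87000e-01 -1.40000e-02  9.82000e-01 -9.36587e+02]
 [ 0.00000e+00  0.00000e+00  0.00000e+00  1.00000e+00]]
{'clock': 0.1, 'joints': array([-1.26596817e+00,  4.23794568e-01,  1.63057175e+00,  7.00725032e-06,
        1.08859496e+00, -1.89859695e-02]), 'joint_velocities': array([-0.00150871, -0.00054187,  0.00058122, -0.00076672,  0.00116638,
       -0.00150966]), 'joint_efforts': array([-2.99738815e-05, -5.58425796e+01, -2.82444316e+01, -1.95263351e-05,
        2.98457395e-03,  2.97151223e-05]), 'position': array([ 198.75867469, -592.05737736,  230.62102755]), 'ee_rot': array([-3.09916881e+00, -5.06203123e-01,  2.96435767e-04]), 'ft_force': array([ 0.27137367, -0.02665676,  0.0616583 ]), 'wrist_torque': array([0.01236495, 0.01566385, 0.01264356]), 'finger_gap': 1.0009607947522885}
```

View pics/scene0.png

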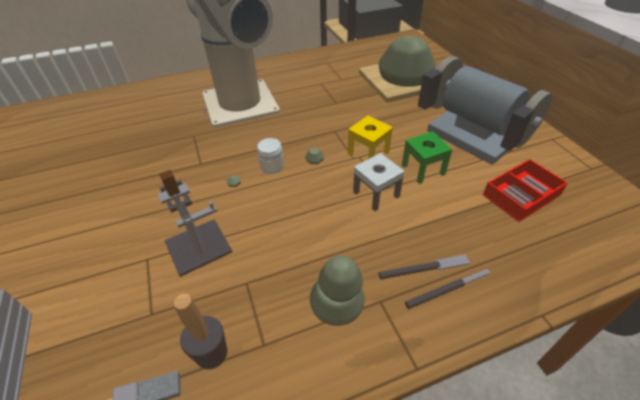

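View pics/top0.png

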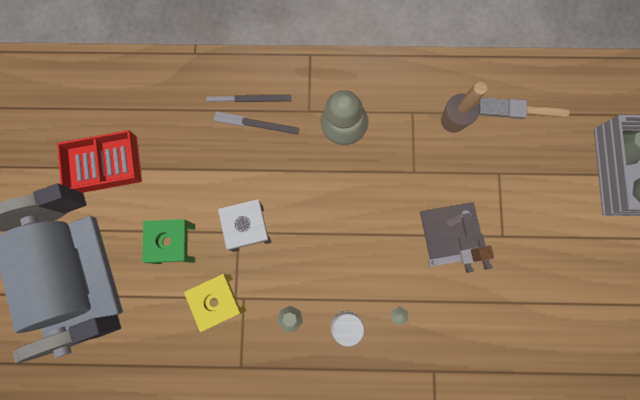

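```bash
python3 - <<'E'
import cv2
def c(n,x,y,w,h,k,o):
    i=cv2.imread(f"pics/{n}0.png")[y:y+h,x:x+w]; cv2.imwrite(f"pics/{o}.png",cv2.resize(i,None,fx=k,fy=k,interpolation=cv2.INTER_CUBIC))
c("top",410,195,100,80,8,"t_hook"); c("scene",150,160,90,120,5,"s_hook")
c("top",200,190,90,70,8,"t_stand"); c("scene",330,130,100,80,8,"s_stand")
E
```

```text
(no output)
```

View pics/t_hook.png

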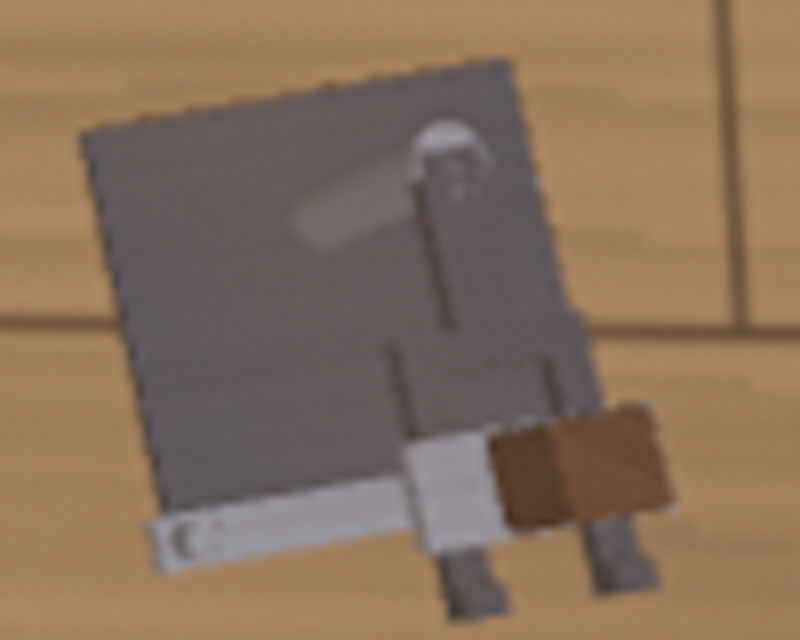

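View pics/s_hook.png

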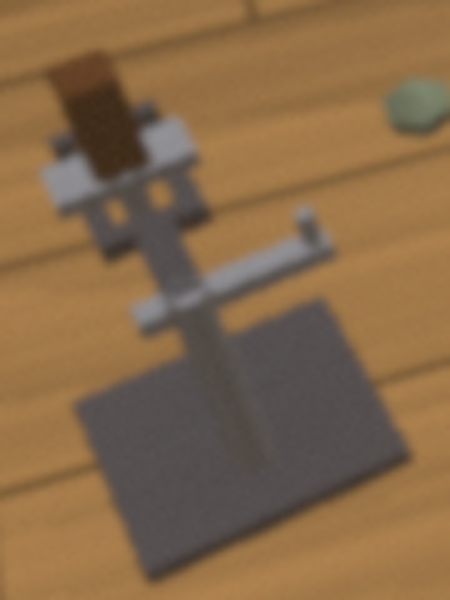

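View pics/t_stand.png

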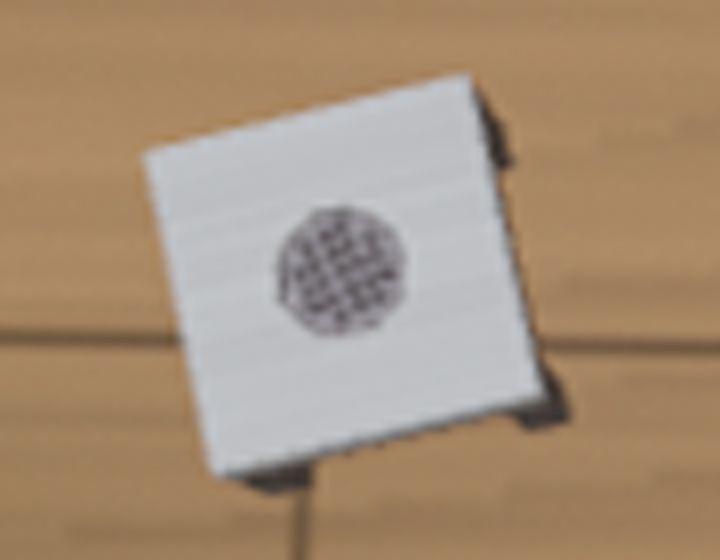

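View pics/s_stand.png

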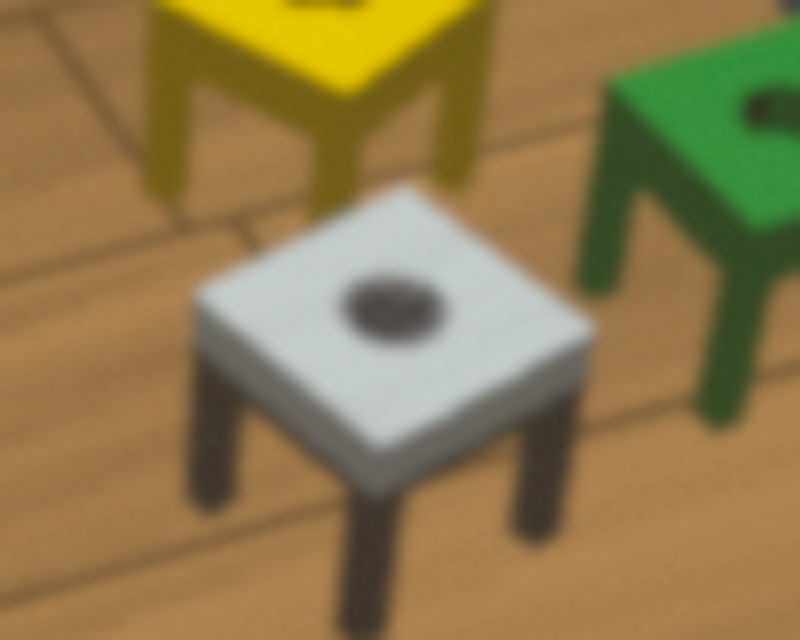

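```bash
cat > h.py <<'E'
import numpy as np,pickle,cv2
from scipy.optimize import least_squares
def proj(s,P):
    P=np.atleast_2d(P).astype(float);E=s["extrinsics"]
    c=P@E[:3,:3].T+E[:3,3]
    return np.c_[s["cx"]+s["fx"]*c[:,0]/-c[:,2], s["cy"]-s["fy"]*c[:,1]/-c[:,2]]
def W(pose,L):
    x,y,a=pose[:3];L=np.atleast_2d(L).astype(float);c,s=np.cos(a),np.sin(a)
    return np.c_[x+c*L[:,0]-s*L[:,1],y+s*L[:,0]+c*L[:,1],L[:,2]+(pose[3] if len(pose)>3 else 0)]
def px(p,off,k): return (np.array(p,float)+.5)/k-.5+np.array(off)
def fit(obs,x0):
    # obs: list of (snap, L, pix)
    f=lambda p: np.concatenate([(proj(s,W(p,L))-q).ravel() for s,L,q in obs])
    r=least_squares(f,x0,loss="soft_l1"); return r.x,f(r.x).reshape(-1,2)
def load(): return [pickle.load(open(f"pics/{n}0.pkl","rb")) for n in("top","scene")]
E
python3 - <<'E'
from h import *
T,S=load()
np.set_printoptions(precision=3,suppress=True)
c=[[-42,42,86],[42,42,86],[42,-42,86],[-42,-42,86]]
L=np.array([[42,42,86],[42,-42,86],[-42,-42,86],[-42,42,86]])
qt=px([(145,155),(468,75),(545,400),(213,475)],(200,190),8)
# scene: right=+y, up(away)=-x
Ls=np.array([[-42,-42,86],[-42,42,86],[42,42,86],[42,-42,86]])
qs=px([(197,297),(408,190),(595,327),(378,447)],(330,130),8)
for o in ([(T,L,qt)],[(S,Ls,qs)],[(T,L,qt),(S,Ls,qs)]):
    p,r=fit(o,[550,150,.2]);print("stand",p,r.tolist() if len(o)==2 else '')
# iron in world; iron frame: x foot
it=[(65,0,-94),(-12,12,25),(12,12,25),(12,-12,25),(-12,-12,25),(72,7,-113),(72,-7,-113)]
# top image: foot left=+x iron, iron +y = world -x = image down
LT=np.array([[65,0,-94],[12,-12,25],[-12,-12,25],[-12,12,25],[12,12,25],[72,-7,-113],[72,7,-113]])
qT=px([(186,538),(553,425),(650,404),(673,500),(572,522),(150,520),(160,573)],(410,195),8)
LS=np.array([[65,0,-94],[-12,12,25],[12,12,25],[12,-12,25],[-12,-12,25],[72,-7,-113]])
qS=px([(306,210),(50,72),(104,52),(125,85),(70,103),(333,247)],(150,160),5)
for o in ([(T,LT,qT)],[(S,LS,qS)],[(T,LT,qT),(S,LS,qS)]):
    p,r=fit(o,[450,-250,1.7,153]);print("iron",p,r.tolist() if len(o)==2 else '')
E
```

```text
stand [557.352 225.854   0.256] 
stand [560.111 227.888   0.251] 
stand [558.28  226.776   0.257] [[-0.20567398178124563, -0.49254822678895493], [-0.35134376257906297, -0.2365727097996171], [-0.9310001352637869, -0.892063346323539], [-0.2888315007751032, -0.2428222363249688], [-1.062334571349652, -0.7242104529818789], [-1.0723651631558369, -0.7533359940551065], [-0.6013156784088096, 0.05401961862457938], [-0.38028286430113667, -0.10770851836835504]]
iron [ 501.189 -227.841    1.766  158.187] 
iron [ 493.885 -229.127    1.785  142.203] 
iron [ 502.012 -229.396 -130.171  149.549] [[1.2808898562882405, 0.08229467363241838], [-1.7716239166637138, -0.7054244752152954], [-0.9830145502843379, -0.582565430470197], [-0.4395225268199283, 0.5515456043294193], [-0.7933169835196168, 0.3259029572844838], [-0.45584530318046745, 0.026941681909761428], [-0.14617179868332641, 0.06155615776151535], [-0.45040828341981864, 1.0570204410388158], [-1.0035416565772266, -0.08185630562718416], [-0.11642774298022118, -0.48432003526087897], [-0.6763578777487282, -0.543604598672772], [-1.5393265615136897, 0.41705539264830804], [-0.030807245279390827, -0.14114824661461967]]
```

>>> servo_tool --targets '[0,0,-0.3,0.6,0.72,0.1,100,0,0,-0.3,0.6,0.72,0,100,0,0,-0.3,0.6,0.72,0,100,0,0,-0.25,0.6,0.72,0,100,0,0,0,0.6,0.72,0,100,0,0,0,0.6,0.72,0,100,0,0,0,0.6,0.72,0,100,0,0,0,0.6,0.72,0,100]' --grip_force 100

```text
clock: 0.77
position: [390.7, -356.1, 231.8]
ee_rot: [-3.125, -0.29, 0.005]
ft_force: [0.3, -0.2, -0.5]
finger_gap: 1.003
```

```bash
python3 - <<'E'
from h import *
T,S=load()
np.set_printoptions(precision=3,suppress=True)
LT=np.array([[65,0,-94],[12,-12,25],[-12,-12,25],[-12,12,25],[12,12,25],[72,-7,-113],[72,7,-113]],float)
qT=px([(186,538),(553,425),(650,404),(673,500),(572,522),(150,520),(160,573)],(410,195),8)
LS=np.array([[65,0,-94],[-12,12,25],[12,12,25],[12,-12,25],[-12,-12,25],[72,-7,-113]],float)
qS=px([(306,210),(50,72),(104,52),(125,85),(70,103),(333,247)],(150,160),5)
LT[:,2]+=153;LS[:,2]+=153
for o in ([(T,LT,qT)],[(S,LS,qS)],[(T,LT,qT),(S,LS,qS)]):
    p,r=fit(o,[500,-228,1.77]);print("iron",p,r.tolist() if len(o)==2 else '')
from bench import ctrl
o=ctrl.observe();print(o["position"],o["ee_rot"],o["clock"])
E
```

```text
iron [ 501.476 -229.455    1.766] 
iron [ 507.417 -227.423    1.819] 
iron [ 502.733 -228.664    1.78 ] [[1.3519805398127573, -0.19964426621203302], [-1.5927815534279262, -1.2158945765648923], [-0.7717161924404081, -1.165328156669716], [-0.15145936825354056, 0.003322299862361433], [-0.5379435605165099, -0.14921479911708957], [-0.4190345483050919, -0.23791487490120744], [-0.07234711616297318, -0.18786055983787264], [-0.4755846172617453, 0.06188280723560524], [-1.180069812876411, -1.1973576390219023], [-0.2662385266419278, -1.6339455008430832], [-0.759271014142513, -1.7128988338497777], [-1.648325771773358, -0.716789098795914], [-0.030672626233865685, -1.1196776933240926]]
[ 390.725 -356.057  231.753] [-3.125 -0.29   0.005] 0.7667
```

>>> servo_tool --targets '[0,0,0.1,0.6,0.7,0,100,0,0,0,0.6,0.7,0,100,0,0,0,0.6,0.7,0,100,0,0,0,0.4,0.5,0,100,0,0,0,0.2,0.2,0,100,0,0,0,0,0,0,100]'

```text
clock: 1.27
position: [492.9, -231.6, 230.5]
ee_rot: [-3.12, -0.317, 0.006]
ft_force: [-0.3, -0.1, -0.1]
finger_gap: 0.998
```

```bash
python3 - <<'E'
from bench import ctrl,cams
from h import *
import h
for n in("scene","top"):
    s=cams.snapshot(n); pickle.dump(s,open(f"pics/{n}1.pkl","wb"))
    i=s["img"][:,:,::-1]
    i=i[130:290,110:310] if n=="scene" else i[170:330,380:580]
    cv2.imwrite(f"pics/{n}1.png",cv2.resize(i,None,fx=3,fy=3,interpolation=cv2.INTER_CUBIC))
o=ctrl.observe();print(o["position"],o["ee_rot"],o["clock"])
E
```

```text
[ 491.38945655 -233.18165163  230.42103648] [-3.1206714  -0.31423353  0.00766546] 1.3667
```

View pics/scene1.png

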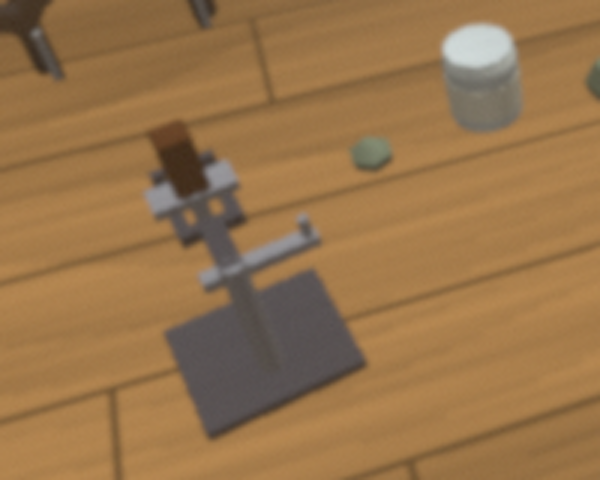

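View pics/top1.png

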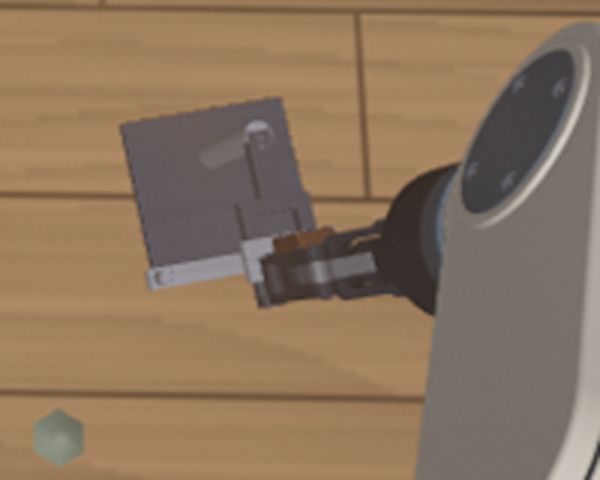

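```bash
python3 - <<'E'
from h import *
T=pickle.load(open("pics/top1.pkl","rb"));S=pickle.load(open("pics/scene1.pkl","rb"))
from bench import ctrl
from scipy.spatial.transform import Rotation as R
o=ctrl.observe();p=o["position"];A=R.from_rotvec(o["ee_rot"]).as_matrix()
print(A.round(3))
for s,off,n in((T,(380,170),"top"),(S,(110,130),"scene")):
    pts=[p,p+A@[0,42,-13],p+A@[0,-42,-13]]
    print(n,((proj(s,pts)-off)*3).round(0).tolist())
    print(((proj(s,[[502,-228.6,178]])-off)*3).round(0).tolist())
E
```

```text
[[ 0.98   0.199 -0.005]
 [ 0.199 -0.98   0.005]
 [-0.004 -0.006 -1.   ]]
top [[357.0, 260.0], [440.0, 244.0], [292.0, 273.0]]
[[316.0, 246.0]]
scene [[134.0, 62.0], [59.0, 69.0], [192.0, 23.0]]
[[168.0, 131.0]]
```

>>> servo_tool --targets '[0,0,0,0.26,0.11,0,100,0,0,0,0,0,-0.2,100,0,0,0,0,0,-0.4,100,0,0,0,0,0,-0.4,100,0,0,0,0,0,-0.4,100,0,0,0,0,0,0,100]'

```text
clock: 1.87
position: [499.8, -235.0, 171.6]
ee_rot: [-3.124, -0.301, 0.006]
ft_force: [-0.2, 0.0, -0.5]
finger_gap: 1.004
```

```bash
python3 - <<'E'
from bench import ctrl
o=ctrl.observe();print(o["position"],o["ee_rot"],o["clock"],o["ft_force"])
E
```

```text
[ 499.82137302 -234.99758067  171.60617285] [-3.12438019 -0.30097362  0.00574785] 1.8667 [-0.15517945  0.00553281 -0.53157249]
```

>>> servo_tool --targets '[0,0,0.1,0.06,0.16,-0.2,100,0,0,0,0,0,-0.3,100,0,0,0,0,0,-0.3,100,0,0,0,0,0,-0.15,100,0,0,0,0,0,0,100]'

```text
clock: 2.28
position: [501.7, -230.4, 130.8]
ee_rot: [-3.124, -0.314, 0.005]
ft_force: [0.0, 0.3, 0.2]
finger_gap: 1.0
```

>>> servo_tool --targets '[0,0,0,0.02,0.04,0.08,100,0,0,0,0,0,0,50,0,0,0,0,0,0,20,0,0,0,0,0,0,10,0,0,0,0,0,0,0,0,0,0,0,0,0,0,0,0,0,0,0,0,0]' --grip_force 110

```text
clock: 2.87
position: [504.2, -229.4, 136.8]
ee_rot: [3.126, 0.314, 0.0]
ft_force: [0.5, -0.8, -2.1]
finger_gap: 0.269
```

```bash
cat > snap.py <<'E'
import sys
from bench import ctrl,cams
from h import *
k=sys.argv[1]
for n in("scene","top"):
    s=cams.snapshot(n); pickle.dump(s,open(f"pics/{n}{k}.pkl","wb"))
    cv2.imwrite(f"pics/{n}{k}.png",s["img"][:,:,::-1])
o=ctrl.observe();print(o["position"],o["ee_rot"],o["clock"],o["ft_force"],o["finger_gap"])
E
cat > crop.py <<'E'
import sys,cv2
n,o=sys.argv[1:3];x,y,w,h,k=map(int,sys.argv[3:])
i=cv2.imread(f"pics/{n}.png")[y:y+h,x:x+w]; cv2.imwrite(f"pics/{o}.png",cv2.resize(i,None,fx=k,fy=k,interpolation=cv2.INTER_CUBIC))
E
python3 snap.py 2; python3 crop.py scene2 s2 130 130 120 130 5;python3 crop.py top2 t2 400 180 120 100 6
```

```text
[ 504.22062312 -229.38547346  136.72324208] [3.12565699e+00 3.14071876e-01 3.33594959e-04] 2.9667 [-0.42471336  0.37189174  1.67489004] 0.26928884238853296
```

View pics/s2.png

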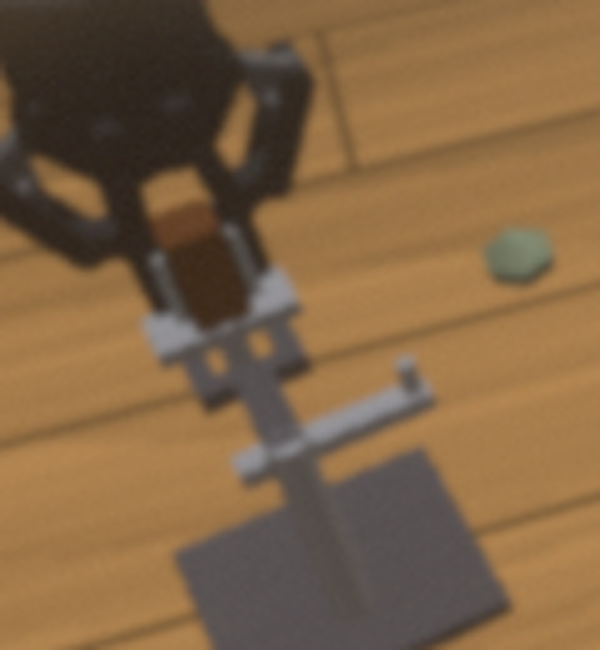

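View pics/t2.png

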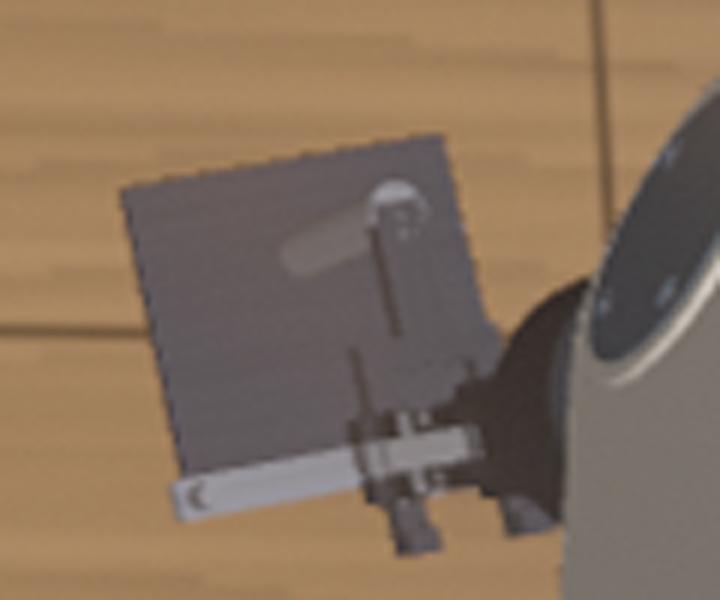

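>>> servo_tool --targets '[0,0,0,0,0,0.2,0,0,0,0,0,0,0.2,0,0,0,0,0,0,0.05,0,0,0,0,0,0,0,0]'

```text
clock: 3.3
position: [502.6, -228.5, 155.0]
ee_rot: [-3.124, -0.314, 0.005]
ft_force: [-0.1, -0.5, -4.7]
finger_gap: 0.267
```

>>> servo_tool --targets '[0,0,0,-0.2,-0.04,0,0,0,0,0,-0.4,-0.08,0,0,0,0,0,-0.4,-0.08,0,0,0,0,0,-0.4,-0.08,0,0,0,0,0,-0.4,-0.08,0,0,0,0,0,-0.2,-0.04,0,0,0,0,0,0,0,0,0]'

```text
clock: 3.88
position: [415.9, -243.8, 154.1]
ee_rot: [-3.122, -0.317, 0.009]
ft_force: [-0.5, 0.1, -4.3]
finger_gap: 0.266
```

```bash
python3 snap.py 3; python3 crop.py scene3 s3 130 100 140 130 5;python3 crop.py top3 t3 380 210 140 100 5
```

```text
[ 417.87031649 -244.09063275  154.39975304] [-3.1228512  -0.31714874  0.00587441] 3.9833 [ 0.8616393   0.8549377  -4.79012127] 0.2686207695886097
```

View pics/s3.png

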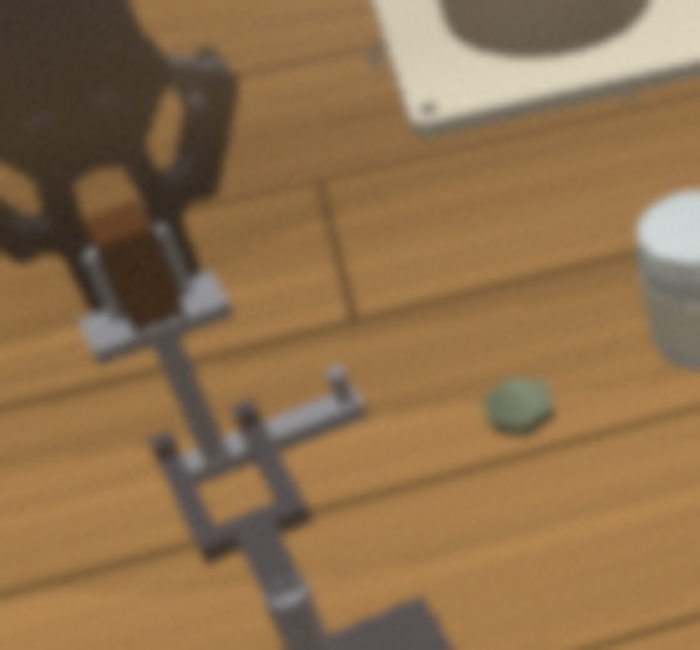

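View pics/t3.png

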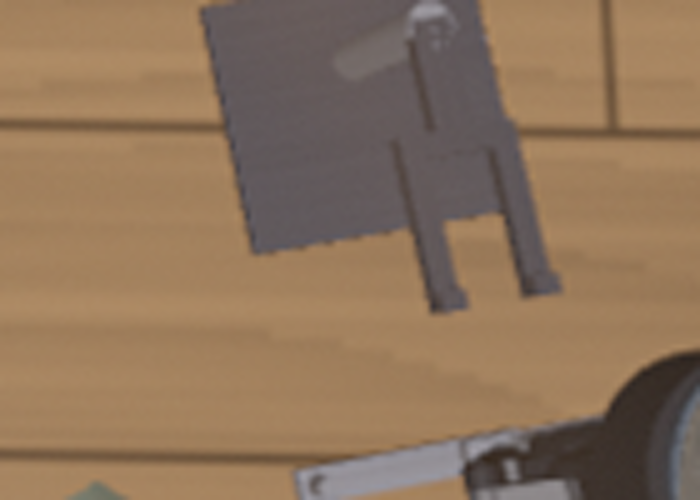

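```bash
cat >> h.py <<'E'
def tri(obs):
    f=lambda p: np.concatenate([(proj(s,p)[0]-q) for s,q in obs])
    r=least_squares(f,[500,0,50]);return r.x,r.fun
def onz(s,q,z):
    r=least_squares(lambda p: proj(s,[p[0],p[1],z])[0]-q,[500,0]);return r.x
E
python3 - <<'E'
from h import *
from scipy.spatial.transform import Rotation as R
np.set_printoptions(precision=2,suppress=True)
T=pickle.load(open("pics/top3.pkl","rb"));S=pickle.load(open("pics/scene3.pkl","rb"))
print(tri([(T,px((317,483),(380,210),5)),(S,px((337,371),(130,100),5))]))
tcp=np.array([417.9,-244.1,154.4]);a=1.772
u=np.array([np.cos(a),np.sin(a)])
print("pred tip",tcp[:2]+65*u, tcp[2]+16.3-94)
for n,q,z in(("jar",(347,328),50),("stone",(290,318),15),("carv",(344,118),60),("stone2",(400,316),10)): print(n,onz(T,q,z))
E
```

```text
(array([ 401.55, -176.82,   75.98]), array([0.6 , 0.07, 0.74, 0.01]))
pred tip [ 404.91 -180.41] 76.70000000000002
jar [354.57  11.69]
stone [369.54 128.85]
carv [794.    20.09]
stone2 [ 377.2 -101.8]
```

>>> servo_tool --targets '[0,0,0,0.1,0.4,0,0,0,0,0,0.2,0.6,0,0,0,0,0.1,0.4,0.7,0,0,0,0,0.1,0.4,0.7,0,0,0,0,0.1,0.4,0.7,0,0,0,0,0,0.4,0.7,0,0,0,0,0,0.4,0.7,0,0,0,0,0,0.3,0.6,0,0]'

```text
clock: 4.65
position: [532.8, -34.5, 155.9]
ee_rot: [3.119, 0.358, 0.009]
ft_force: [-0.1, -0.3, -3.9]
finger_gap: 0.265
```

>>> servo_tool --targets '[0,0,0.1,0.3,0.5,0,0,0,0,0.1,0.3,0.5,-0.1,0,0,0,0,0.3,0.5,-0.2,0,0,0,0,0.3,0.5,-0.2,0,0,0,0,0.2,0.4,-0.2,0,0,0,0,0.1,0.3,-0.05,0,0,0,0,0,0,0,0]'

```text
clock: 5.23
position: [605.1, 90.7, 125.2]
ee_rot: [3.115, 0.408, 0.026]
ft_force: [-0.1, 0.2, -4.2]
finger_gap: 0.265
```

```bash
python3 snap.py 4; python3 crop.py scene4 s4 290 90 160 130 5;python3 crop.py top4 t4 200 150 140 110 5
```

```text
[603.9356505   88.59918005 125.39276803] [3.11404064 0.40687143 0.02391626] 5.3333 [ 0.30058357  0.54044246 -4.93519426] 0.2615206463631531
```

View pics/s4.png

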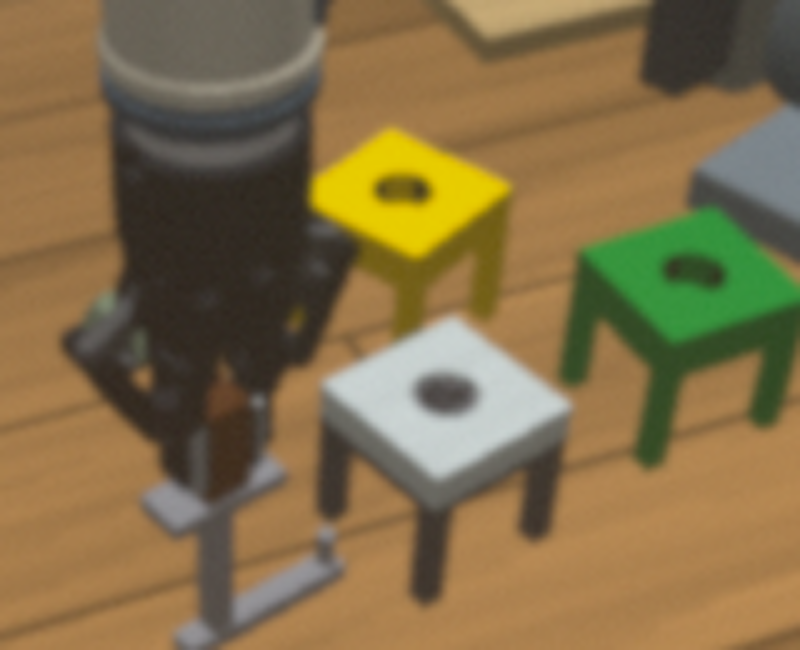

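View pics/t4.png

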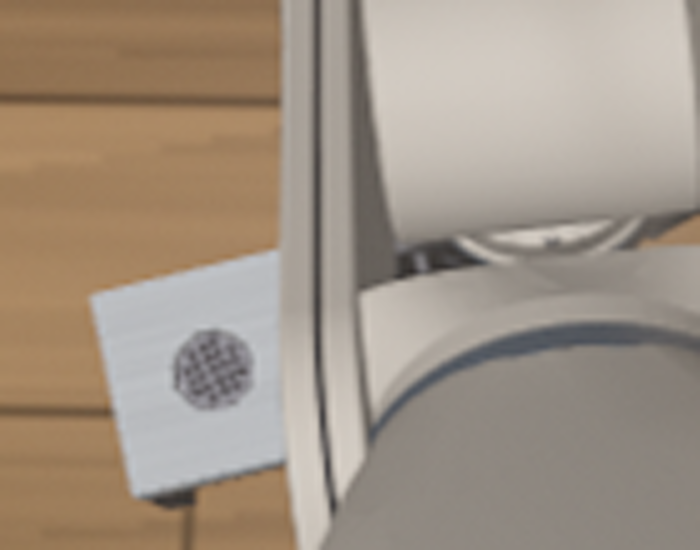

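```bash
python3 crop.py scene4 s4b 315 160 60 70 9; python3 - <<'E'
from bench import ctrl
from scipy.spatial.transform import Rotation as R
o=ctrl.observe();print(R.from_rotvec(o["ee_rot"]).as_matrix().round(4))
E
```

```text
[[ 0.9663  0.2569  0.0152]
 [ 0.2569 -0.9664  0.001 ]
 [ 0.015   0.003  -0.9999]]
```

View pics/s4b.png

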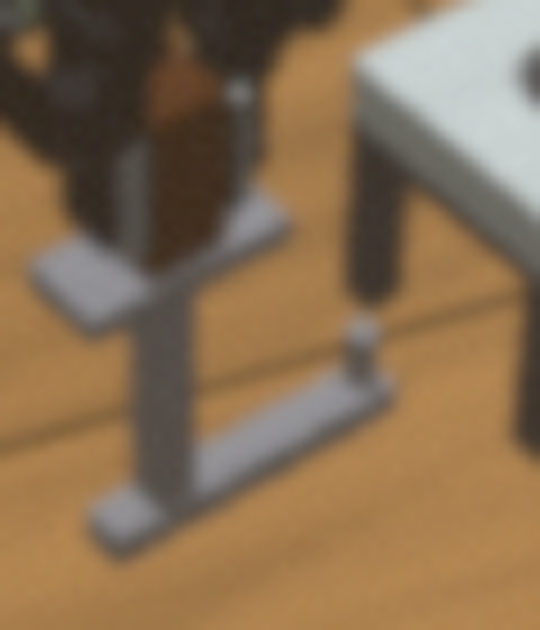

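```bash
python3 - <<'E'
from h import *
np.set_printoptions(precision=2,suppress=True)
S=pickle.load(open("pics/scene4.pkl","rb"))
L=np.array([[65,0,-94],[-30,13,-25],[-30,-13,-25],[30,-13,-25],[30,13,-25],[-20,7,-113],[-20,-7,-113],[72,-7,-113]],float)
q=px([(362,328),(30,270),(90,322),(290,222),(258,192),(90,517),(120,545),(395,388)],(315,160),9)
for z in (138,141.7,145):
    M=L.copy();M[:,2]+=z
    p,r=fit([(S,M,q)],[600,90,1.83]);print(z,p,np.abs(r).max());print(W(p,M[:1]))
print(r)
p,r=fit([(S,L,q)],[600,90,1.83,141]);print(p,r)
q2=px((362,328),(315,160),9)
print("tip",onz(S,q2,47.7))
# stand from scene4
Ls=np.array([[-42,-42,86],[-42,42,86],[42,42,86],[42,-42,86],[0,0,86]],float)
qs=px([(322,387),(453,317),(572,406),(434,478),(446,394)],(290,90),5)
print(fit([(S,Ls,qs)],[558,227,.25]))
E
```

```text
138 [603.19  92.51   1.83] 3.09600935684324
[[586.83 155.42  44.  ]]
141.7 [606.5   91.15   1.83] 3.102412176266796
[[589.95 154.    47.7 ]]
145 [609.46  89.93   1.83] 3.1043651669412498
[[592.75 152.75  51.  ]]
[[ 0.26  0.5 ]
 [-0.08 -0.08]
 [ 0.48  1.08]
 [ 0.75  0.19]
 [-3.1  -2.99]
 [-0.52 -0.47]
 [-0.22  0.1 ]
 [ 0.45 -0.13]]
[600.91  93.45   1.82 135.47] [[ 0.1   0.67]
 [ 0.17 -0.  ]
 [ 0.52  1.08]
 [ 0.57  0.52]
 [-3.09 -2.62]
 [-0.38 -0.77]
 [-0.18 -0.24]
 [ 0.23 -0.02]]
tip [588.08 154.34]
(array([559.86, 227.56,   0.25]), array([[-0.29, -0.83],
       [ 0.03, -0.13],
       [-0.04,  0.14],
       [ 0.47,  0.47],
       [-0.17,  0.13]]))
```

>>> servo_tool --targets '[0,0.14,0,-0.2,-0.05,0,0,0,0,0,0,0,0,0,0,0,0,0,0,0,0]'

```text
clock: 5.58
position: [594.3, 84.6, 126.0]
ee_rot: [-3.115, -0.405, 0.003]
ft_force: [0.6, -0.1, -3.5]
finger_gap: 0.268
```

```bash
python3 - <<'E'
from bench import ctrl
from scipy.spatial.transform import Rotation as R
o=ctrl.observe();A=R.from_rotvec(o["ee_rot"]).as_matrix();print(A.round(4),o["position"])
import numpy as np
# pred tip: iron origin = TCP - 16.3*toolz(up)
a=np.arctan2(-A[1,1],-A[0,1]);print("yaw",a)
x=-A[:,1];z=-A[:,2]
tip=o["position"]+65*x+(16.3-94)*z
print(tip)
E
```

```text
[[ 9.668e-01  2.557e-01 -1.700e-03]
 [ 2.557e-01 -9.668e-01  3.000e-04]
 [-1.600e-03 -8.000e-04 -1.000e+00]] [594.29260765  84.5642036  126.01118862]
yaw 1.8293683284905302
[577.5396901  147.42936056  48.36067803]
```

>>> servo_tool --targets '[0,0,0,-0.04,0.2,0,0,0,0,0,-0.08,0.3,0,0,0,0,0,-0.08,0.3,0,0,0,0,0,-0.08,0.3,0,0,0,0,0,-0.06,0.25,0,0,0,0,0,0,0,0,0]'

```text
clock: 6.08
position: [578.8, 142.2, 127.5]
ee_rot: [-3.115, -0.398, 0.0]
ft_force: [-0.4, -0.5, -4.7]
finger_gap: 0.266
```

```bash
python3 snap.py 5; python3 crop.py scene5 s5 330 130 90 80 8;python3 crop.py top5 t5 200 150 140 110 5
```

```text
[579.25513023 140.72530746 127.44466035] [-3.11576411e+00 -3.97972988e-01  5.03440078e-05] 6.1833 [ 0.0064076  -0.31407097 -4.22477117] 0.2666376447165255
```

View pics/s5.png

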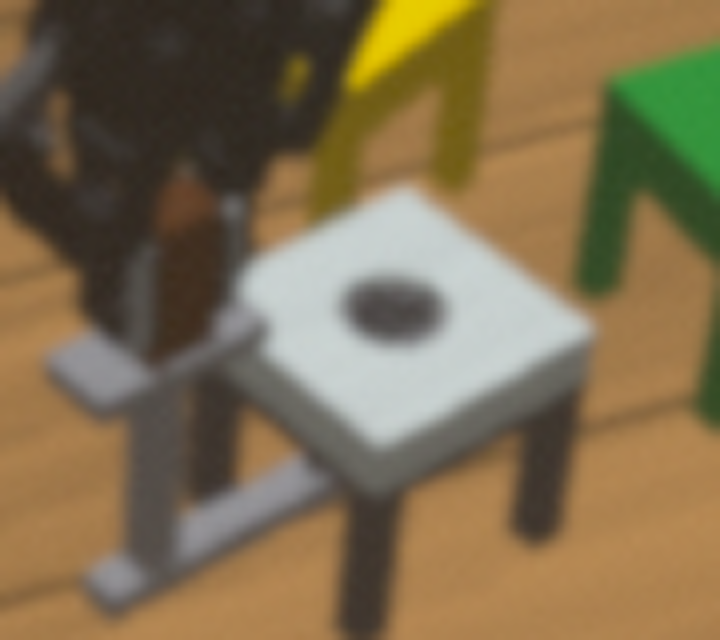

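View pics/t5.png

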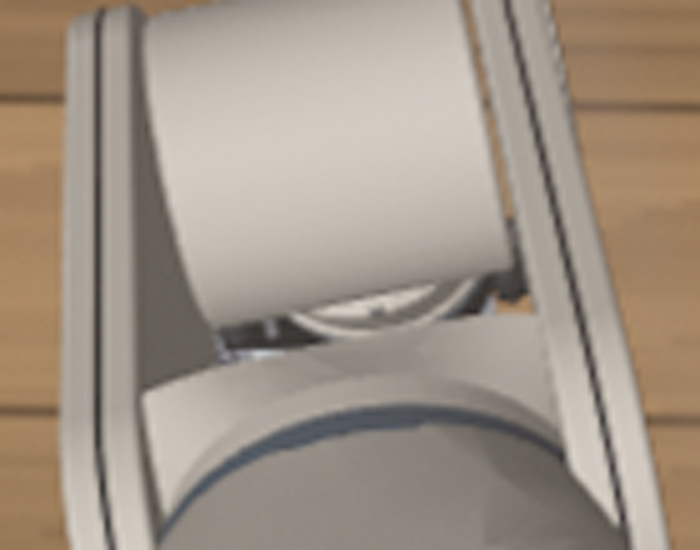

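```bash
python3 - <<'E'
from h import *
np.set_printoptions(precision=2,suppress=True)
S=pickle.load(open("pics/scene5.pkl","rb"))
L=np.array([[-30,13,-25],[-30,-13,-25],[30,-13,-25],[-20,7,-113],[-20,-7,-113]],float)
q=px([(47,365),(103,410),(270,323),(84,580),(112,610)],(330,130),8)
L[:,2]+=143.7
f=lambda p:(proj(S,W([p[0],p[1],1.825],L))-q).ravel()
r=least_squares(f,[580,142]);print(r.x,r.fun.reshape(-1,2))
print("tip",W([*r.x,1.825],[[65,0,0]]))
o=[579.2,140.8]
print("pred tip",W([*o,1.825],[[65,0,0]]))
# overlay: pin tip & foot predicted
E
```

```text
[579.67 142.24] [[-0.24 -0.33]
 [-0.05  0.47]
 [ 0.32  0.33]
 [-0.07 -0.09]
 [ 0.04 -0.41]]
tip [[563.32 205.15   0.  ]]
pred tip [[562.85 203.71   0.  ]]
```

>>> servo_tool --targets '[0,0,0,-0.04,0.22,0,0,0,0,0,-0.04,0.2,0,0,0,0,0,-0.02,0.1,0,0,0,0,0,0,0,0,0]'

```text
clock: 6.52
position: [575.2, 162.9, 127.3]
ee_rot: [-3.116, -0.397, -0.0]
ft_force: [-0.6, 0.6, -4.5]
finger_gap: 0.265
```

```bash
python3 snap.py 6; python3 crop.py scene6 s6 330 130 90 80 8
```

```text
[575.28083932 162.22109186 127.3460252 ] [ 3.11636539e+00  3.96902235e-01 -1.03993539e-05] 6.6167 [ 0.71255742  1.07354506 -4.42960034] 0.2661298430657189
```

View pics/s6.png

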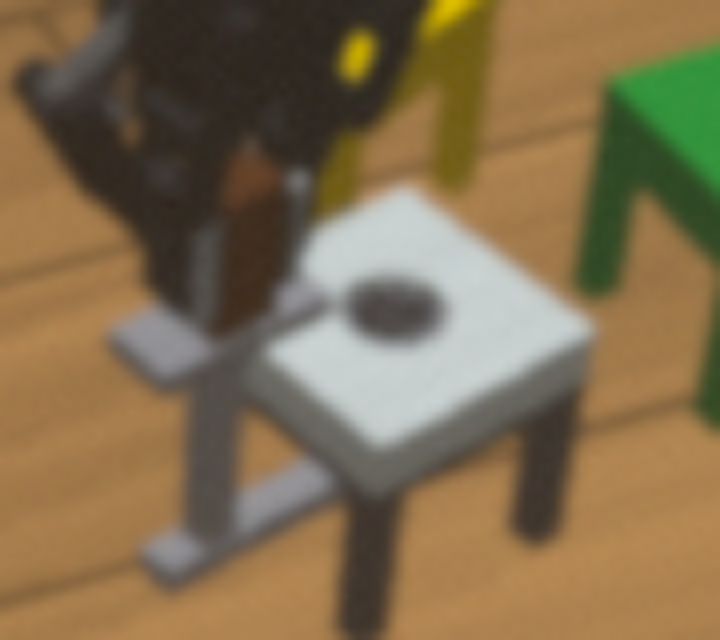

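```bash
python3 - <<'E'
from h import *
np.set_printoptions(precision=2,suppress=True)
S=pickle.load(open("pics/scene6.pkl","rb"))
L=np.array([[-30,13,-25],[-30,-13,-25],[30,-13,-25],[-20,7,-113],[-20,-7,-113]],float)
q=px([(108,338),(166,382),(330,300),(140,552),(172,583)],(330,130),8)
L[:,2]+=143.6
f=lambda p:(proj(S,W([p[0],p[1],1.825],L))-q).ravel()
r=least_squares(f,[580,142]);print(r.x,r.fun.reshape(-1,2))
print("tip",W([*r.x,1.825],[[65,0,0]]))
print("pred tip",W([575.28,162.5,1.825],[[65,0,0]]))
Ls=np.array([[-42,42,86],[42,42,86],[42,-42,86],[0,0,86]],float)
qs=px([(408,187),(595,327),(380,448),(395,308)],(330,130),8)
print(fit([(S,Ls,qs)],[558,227,.25]))
E
```

```text
[576.   162.51] [[-0.09 -0.26]
 [-0.08  0.55]
 [ 0.27 -0.03]
 [ 0.13  0.11]
 [-0.23 -0.39]]
tip [[559.66 225.42   0.  ]]
pred tip [[558.93 225.41   0.  ]]
(array([559.22, 228.43,   0.25]), array([[-0.13, -0.3 ],
       [ 0.21,  0.24],
       [ 0.02, -0.18],
       [-0.11,  0.21]]))
```

>>> servo_tool --targets '[0,0,0,0,0.05,0.1,0,0,0,0,0,0,0.12,0,0,0,0,0,0,0.1,0,0,0,0,0,0,0,0]'

```text
clock: 6.95
position: [575.4, 163.5, 141.2]
ee_rot: [3.116, 0.395, -0.001]
ft_force: [-0.6, 0.4, -4.0]
finger_gap: 0.267
```

>>> servo_tool --targets '[0,0,0,0,0,0.08,0,0,0,0,0,0,0.06,0,0,0,0,0,0,0,0]'

```text
clock: 7.2
position: [575.0, 162.8, 147.2]
ee_rot: [3.116, 0.395, -0.002]
ft_force: [0.2, 0.4, -6.6]
finger_gap: 0.265
```

>>> servo_tool --targets '[0,0,0,0,0,0.06,0,0,0,0,0,0,0.06,0,0,0,0,0,0,0.05,0,0,0,0,0,0,0,0]'

```text
clock: 7.53
position: [574.7, 162.9, 153.5]
ee_rot: [3.116, 0.394, -0.003]
ft_force: [0.6, 0.8, -5.2]
finger_gap: 0.264
```

```bash
python3 snap.py 7; python3 crop.py scene7 s7 330 130 90 80 8
```

```text
[574.73665549 162.82599878 153.52489233] [ 3.11616219e+00  3.94029328e-01 -2.93078148e-03] 7.6333 [ 0.02643935  0.37115911 -6.34152181] 0.2695798379999188
```

View pics/s7.png

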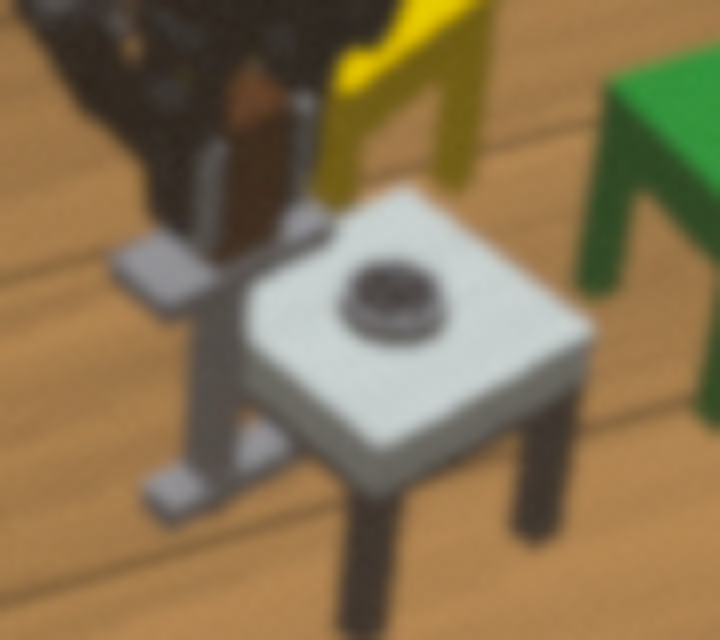

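>>> servo_tool --targets '[0,0,0,0,0,0.06,0,0,0,0,0,0,0,0,0,0,0,0,0,0,0]'

```text
clock: 7.88
position: [574.6, 162.8, 156.1]
ee_rot: [3.116, 0.394, -0.003]
ft_force: [-0.0, 1.0, -9.1]
finger_gap: 0.266
```

```bash
python3 snap.py 8; python3 crop.py scene8 s8 360 150 40 30 18; python3 - <<'E'
from h import *
S=pickle.load(open("pics/scene8.pkl","rb"))
for h in (0,8,10,12,14):
    print(h,(((proj(S,[[559.3,228.2,86+h]])-(360,150)+.5)*18)-.5).round(0))
    a=np.arange(0,6.28,.785);print((((proj(S,np.c_[559.3+16*np.cos(a),228.2+16*np.sin(a),np.full(8,86+h)])-(360,150)+.5)*18)[:,1]).round(0)[[0,1,3,4,5]])
E
```

```text
[574.59435098 162.80003417 156.01964894] [ 3.11617148  0.39395631 -0.00350403] 7.9833 [-0.10239031 -0.06996057 -6.46801614] 0.2678298617540668
0 [[346. 338.]]
[414. 370. 266. 266. 308.]
8 [[351. 292.]]
[368. 324. 220. 220. 262.]
10 [[353. 281.]]
[356. 312. 208. 208. 250.]
12 [[354. 269.]]
[344. 300. 196. 196. 239.]
14 [[355. 257.]]
[333. 289. 185. 185. 227.]
```

View pics/s8.png

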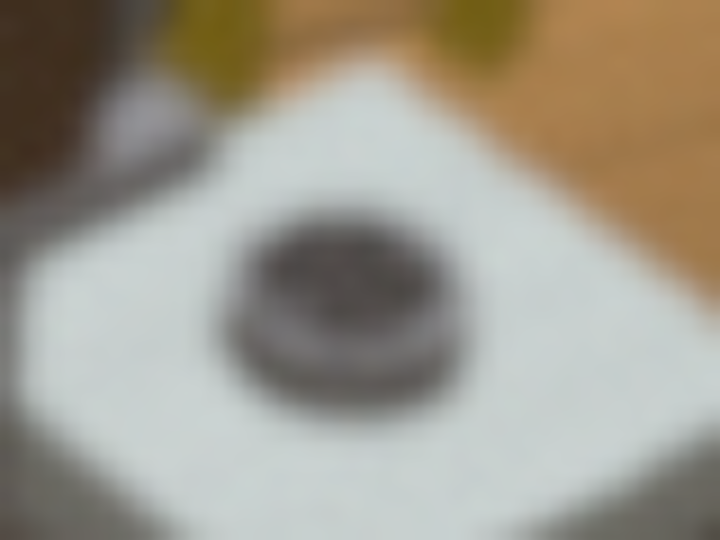

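>>> servo_tool --targets '[0,0,0,0,0,0.04,0,0,0,0,0,0,0,0]'

```text
clock: 8.15
position: [574.0, 162.8, 156.8]
ee_rot: [3.116, 0.394, -0.006]
ft_force: [1.2, 0.7, -4.8]
finger_gap: 0.267
```

>>> servo_tool --targets '[0,0,0,0,0,0.03,0,0,0,0,0,0,0,0]'

```text
clock: 8.32
position: [573.5, 162.7, 156.8]
ee_rot: [3.116, 0.394, -0.007]
ft_force: [0.3, -1.0, -5.2]
finger_gap: 0.27
```

```bash
python3 snap.py 9; python3 crop.py scene9 s9 360 150 40 30 18
```

```text
[573.36481809 162.7382952  156.88250805] [ 3.11619227  0.39371687 -0.00793018] 8.4167 [  0.13400909   1.08250318 -12.50650067] 0.26454680141622416
```

View pics/s9.png

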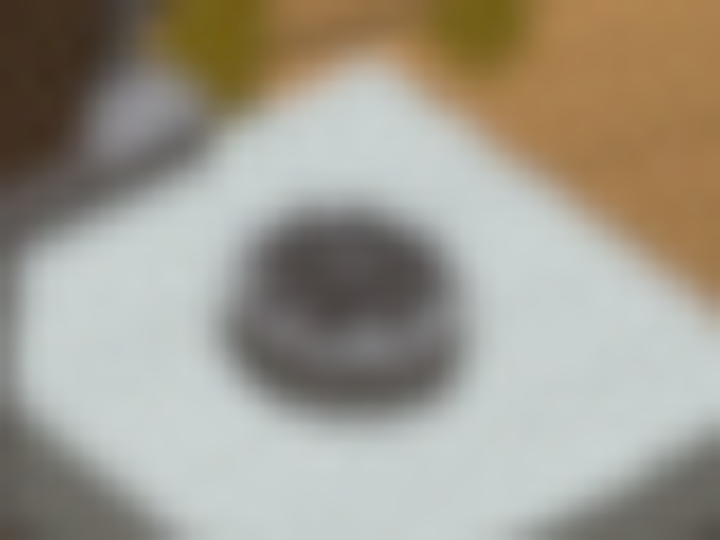

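>>> servo_tool --targets '[0,0,0,0.02,0,-0.1,0,0,0,0,0,0,-0.2,0,0,0,0,0,0,-0.2,0,0,0,0,0,0,-0.2,0,0,0,0,0,0,0,0]'

```text
clock: 8.83
position: [575.9, 162.8, 129.2]
ee_rot: [3.116, 0.394, -0.002]
ft_force: [-0.8, -0.5, -4.7]
finger_gap: 0.268
```

```bash
python3 snap.py 10; python3 crop.py scene10 s10 340 140 80 60 9;  python3 - <<'E'
from bench import ctrl
from scipy.spatial.transform import Rotation as R
o=ctrl.observe();print(R.from_rotvec(o["ee_rot"]).as_matrix().round(4))
E
```

```text
[576.52357963 163.01487394 130.32503574] [3.11673243e+00 3.93720481e-01 6.28418639e-04] 8.9333 [-0.5228708  -0.3875734  -4.44917478] 0.26710761629845203
[[ 9.686e-01  2.487e-01  4.000e-04]
 [ 2.487e-01 -9.686e-01 -0.000e+00]
 [ 4.000e-04  1.000e-04 -1.000e+00]]
```

View pics/s10.png

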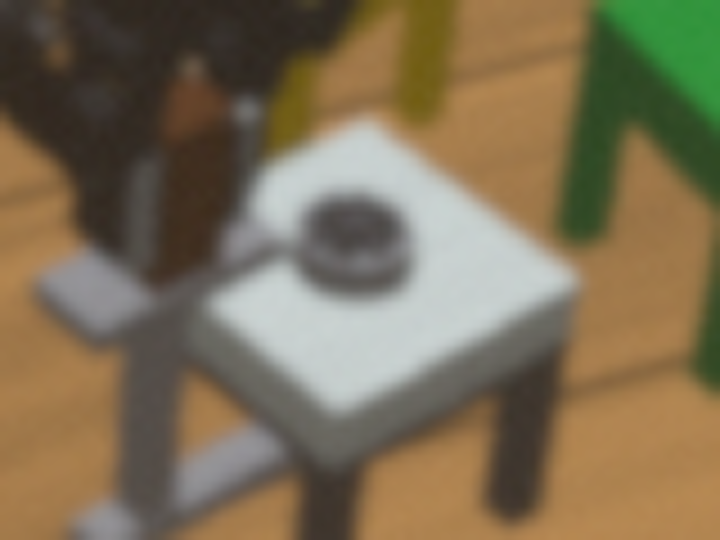

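>>> servo_tool --targets '[0,0,0,0.03,-0.12,-0.08,0,0,0,0,0.08,-0.3,0,0,0,0,0,0.1,-0.4,0,0,0,0,0,0.1,-0.4,0,0,0,0,0,0.1,-0.4,0,0,0,0,0,0.1,-0.4,0,0,0,0,0,0,0,0,0]'

```text
clock: 9.52
position: [599.6, 75.4, 128.4]
ee_rot: [3.115, 0.399, 0.006]
ft_force: [0.9, 0.2, -5.5]
finger_gap: 0.269
```

```bash
python3 snap.py 11; python3 crop.py scene11 s11 300 100 130 110 6
```

```text
[598.96625164  77.41194213 128.26429279] [3.11597877 0.39894606 0.00499635] 9.6167 [-0.42550444 -0.34748766 -3.96500534] 0.2673104769635428
```

View pics/s11.png

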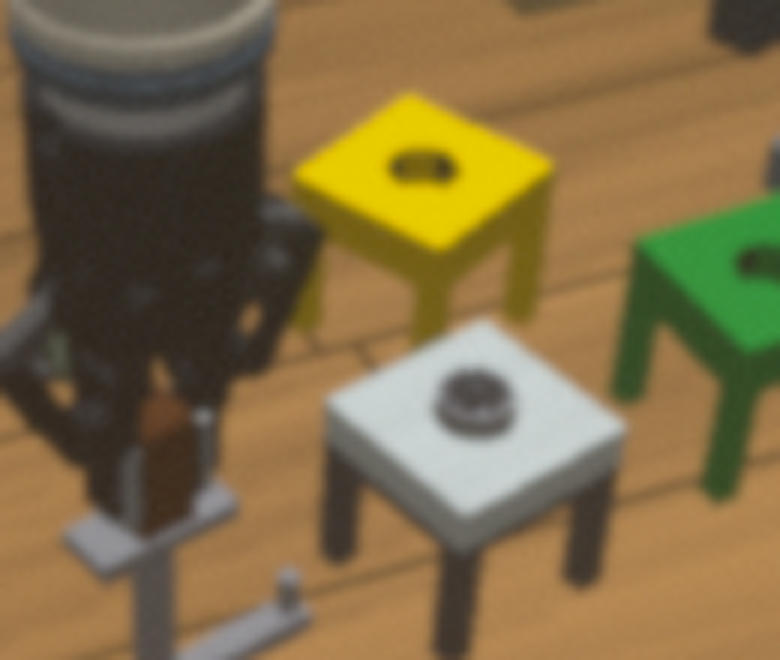

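>>> servo_tool --targets '[0,0,0,-0.3,-0.4,0.2,0,0,0,0,-0.6,-0.6,0.2,0,0,0,-0.1,-0.6,-0.7,0.2,0,0,0,-0.1,-0.6,-0.7,0,0,0,0,-0.1,-0.6,-0.7,0,0,0,0,-0.1,-0.6,-0.7,0,0,0,0,-0.1,-0.5,-0.7,0,0,0,0,0,-0.3,-0.6,0,0]'

```text
clock: 10.28
position: [431.9, -125.4, 155.0]
ee_rot: [-3.123, -0.332, -0.019]
ft_force: [0.4, 0.0, -3.2]
finger_gap: 0.269
```

>>> servo_tool --targets '[0,0,0,-0.1,-0.6,0,0,0,0,0,-0.1,-0.6,0,0,0,0,0,0,-0.5,0,0,0,0,0,0,-0.4,0,0,0,0,0,0,-0.3,0,0,0,0,0,0,0,0,0]'

```text
clock: 10.78
position: [420.2, -227.4, 157.3]
ee_rot: [3.123, 0.33, 0.023]
ft_force: [-0.1, -0.3, -4.5]
finger_gap: 0.269
```

```bash
python3 snap.py 12; python3 crop.py scene12 s12 130 100 140 130 5;python3 crop.py top12 t12 380 210 140 100 5; python3 - <<'E'
from bench import ctrl
from scipy.spatial.transform import Rotation as R
o=ctrl.observe();print(R.from_rotvec(o["ee_rot"]).as_matrix().round(4))
E
```

```text
[ 419.55901523 -225.51292371  156.89211552] [-3.12352325 -0.33113343 -0.02061596] 10.8833 [-0.61133663 -0.15284263 -3.90741078] 0.2671763242800678
[[ 9.777e-01  2.097e-01  1.300e-02]
 [ 2.097e-01 -9.778e-01  1.900e-03]
 [ 1.310e-02  9.000e-04 -9.999e-01]]
```

View pics/s12.png

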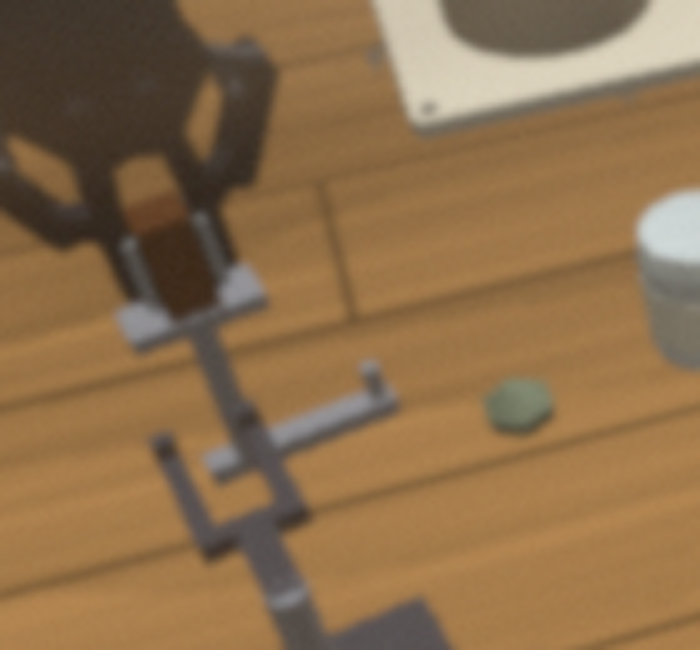

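View pics/t12.png

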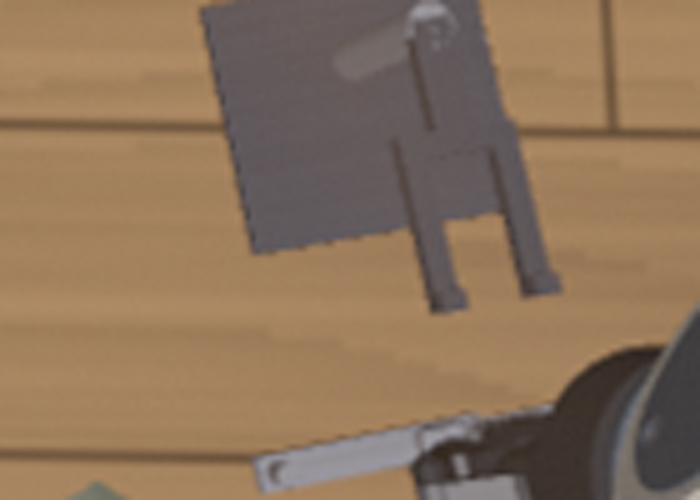

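>>> servo_tool --targets '[0,0.12,-0.1,-0.03,-0.25,0,0,0,0,0,0,-0.2,0,0,0,0,0,0,0,0,0,0,0,0,0,0,0,0]'

```text
clock: 11.22
position: [418.4, -242.1, 156.7]
ee_rot: [-3.122, -0.319, 0.002]
ft_force: [0.0, 0.3, -4.1]
finger_gap: 0.268
```

```bash
python3 snap.py 13; python3 crop.py scene13 s13 130 100 140 130 5; python3 - <<'E'
from bench import ctrl
from scipy.spatial.transform import Rotation as R
import numpy as np
o=ctrl.observe();A=R.from_rotvec(o["ee_rot"]).as_matrix();print(A.round(4), o["position"])
d=np.array([504.2,-229.4])-o["position"][:2];c,s=np.cos(.203),np.sin(.203)
print("along, lateral",d@[c,s],d@[-s,c])
E
```

```text
[ 418.36955843 -241.95578862  156.67597119] [-3.12215641e+00 -3.18656331e-01  2.27279051e-03] 11.3167 [-0.58816665  0.6105998  -4.899254  ] 0.26718875966484296
[[ 0.9794  0.202  -0.0018]
 [ 0.202  -0.9794  0.0031]
 [-0.0011 -0.0033 -1.    ]] [ 418.36955843 -241.95578862  156.67597119]
along, lateral 86.59936842386116 -5.006187842783739
```

View pics/s13.png

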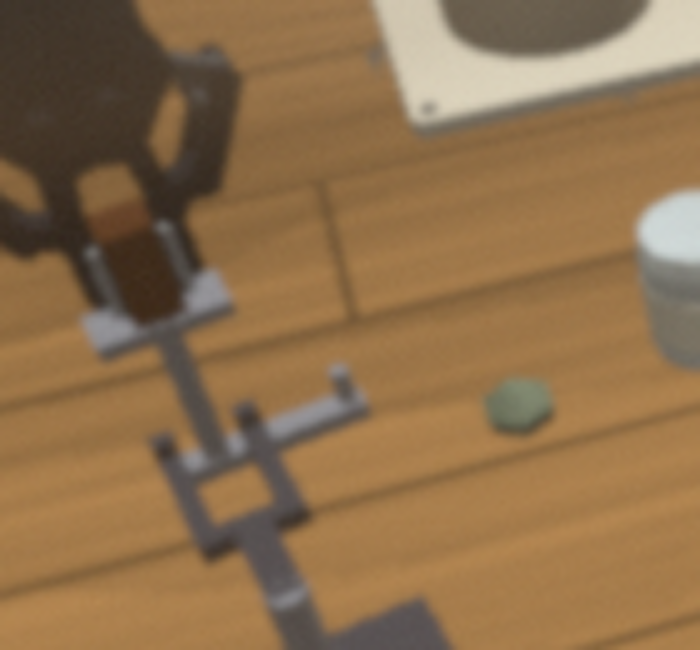

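>>> servo_tool --targets '[0,0,0,0.03,-0.12,0,0,0,0,0,0.25,0.05,0,0,0,0,0,0.4,0.08,0,0,0,0,0,0.4,0.08,0,0,0,0,0,0.3,0.06,0,0,0,0,0,0,0,0,0]'

```text
clock: 11.82
position: [477.2, -235.0, 156.7]
ee_rot: [-3.122, -0.318, 0.002]
ft_force: [0.6, -0.5, -3.8]
finger_gap: 0.263
```

```bash
python3 snap.py 14; python3 crop.py scene14 s14 130 130 120 130 5; python3 - <<'E'
from bench import ctrl
from scipy.spatial.transform import Rotation as R
import numpy as np
o=ctrl.observe();A=R.from_rotvec(o["ee_rot"]).as_matrix();print(A.round(4), o["position"])
d=np.array([504.2,-229.4])-o["position"][:2];c,s=np.cos(.203),np.sin(.203)
print("along, lateral",d@[c,s],d@[-s,c])
E
```

```text
[ 474.79269245 -234.81250356  156.2529212 ] [-3.12063627 -0.317672    0.00562656] 11.9167 [-0.69566469 -0.78639803 -4.04005065] 0.2647880890606714
[[ 0.9795  0.2015 -0.0041]
 [ 0.2015 -0.9795  0.0044]
 [-0.0031 -0.0052 -1.    ]] [ 474.79269245 -234.81250356  156.2529212 ]
along, lateral 29.894670058482966 -0.6274029703991453
```

View pics/s14.png

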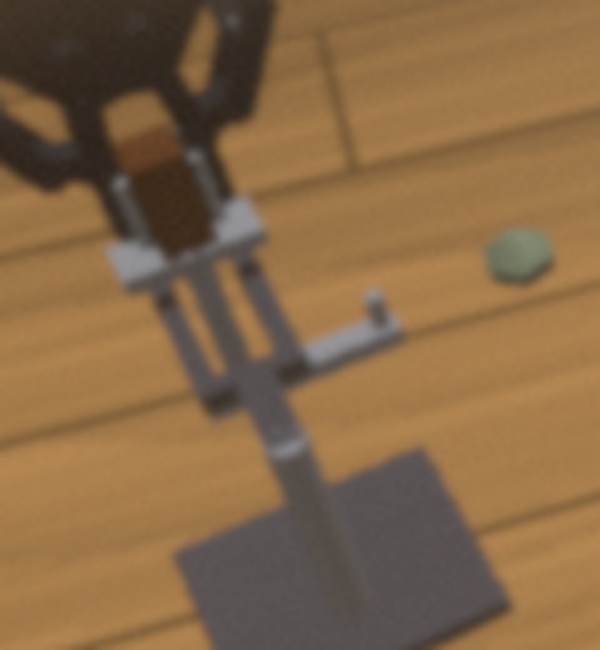

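Centred between the prongs; on by 30 mm.

>>> servo_tool --targets '[0,0,0,0.25,0.05,0,0,0,0,0,0.3,0.05,0,0,0,0,0,0.15,0.03,0,0,0,0,0,0,0,0,0,0,0,0,0,0,0,0]'

```text
clock: 12.33
position: [503.7, -228.8, 155.7]
ee_rot: [-3.12, -0.317, 0.009]
ft_force: [0.1, 0.3, -4.2]
finger_gap: 0.268
```

```bash
cat > rel.py <<'E'
from bench import ctrl
from scipy.spatial.transform import Rotation as R
import numpy as np
o=ctrl.observe();A=R.from_rotvec(o["ee_rot"]).as_matrix();print(A.round(4), o["position"])
d=np.array([504.2,-229.4])-o["position"][:2];c,s=np.cos(.203),np.sin(.203)
print("along, lateral",d@[c,s],d@[-s,c])
E
python3 rel.py
```

```text
[[ 0.9796  0.2009 -0.0064]
 [ 0.2009 -0.9796  0.0054]
 [-0.0052 -0.0066 -1.    ]] [ 503.67279941 -228.8467598   155.71070351]
along, lateral 0.40483714071880955 -0.648168247922055
```

>>> servo_tool --targets '[0,0,0,0,0,-0.15,0,0,0,0,0,0,-0.15,0,0,0,0,0,0,-0.08,0,0,0,0,0,0,0,0]'

```text
clock: 12.67
position: [502.7, -228.8, 138.8]
ee_rot: [-3.119, -0.316, 0.01]
ft_force: [-0.4, 0.6, -5.1]
finger_gap: 0.269
```

>>> servo_tool --targets '[0,0,0,0,0,-0.04,0,0,0,0,0,0,-0.02,0,0,0,0,0,0,0,0]'

```text
clock: 12.92
position: [502.4, -228.9, 137.0]
ee_rot: [-3.119, -0.315, 0.011]
ft_force: [0.2, 0.6, -4.5]
finger_gap: 0.267
```

```bash
python3 snap.py 15; python3 crop.py scene15 s15 130 130 120 130 5
```

```text
[ 502.42004575 -228.91101738  136.79788845] [-3.11905558 -0.31530821  0.01073819] 13.0167 [ 0.5848142  -0.42275671 -2.81142512] 0.2656702586948145
```

View pics/s15.png

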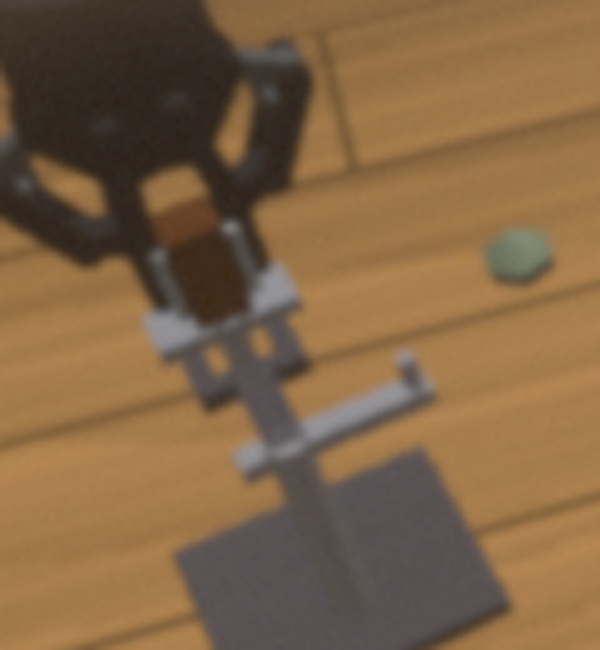

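Touching down (force falling). A hair lower, then compare.

>>> servo_tool --targets '[0,0,0,0,0,-0.03,0,0,0,0,0,0,0,0]'

```text
clock: 13.18
position: [502.6, -229.0, 137.1]
ee_rot: [-3.119, -0.315, 0.01]
ft_force: [-0.2, -0.8, -3.2]
finger_gap: 0.267
```

```bash
for i in 1 2 3; do python3 snap.py 16;done
```

```text
[ 502.67381908 -229.03681819  136.7639973 ] [-3.11941537 -0.31498541  0.0095193 ] 13.2833 [-0.63521149 -0.86140381  1.6444338 ] 0.2634380259176533
[ 502.68092847 -229.01770778  136.75880052] [-3.11930441 -0.31498313  0.00986176] 13.3833 [-0.32626891 -0.28410736  0.46250929] 0.2659694865795016
[ 502.67553477 -229.01104731  136.75993093] [-3.1192883  -0.31509769  0.00994807] 13.4833 [-0.74973358  0.77184093  0.16610183] 0.2638236948807698
```

>>> servo_tool --targets '[0,0,0,0,0,0,32,0,0,0,0,0,0,40,0,0,0,0,0,0,60,0,0,0,0,0,0,80,0,0,0,0,0,0,80,0,0,0,0,0,0,80]'

```text
clock: 13.98
position: [503.7, -229.5, 137.1]
ee_rot: [-3.12, -0.315, 0.007]
ft_force: [0.4, -0.3, 0.2]
finger_gap: 0.797
```

```bash
python3 snap.py 17; python3 crop.py scene17 s17 130 130 120 130 5
```

```text
[ 503.5935555  -229.49469056  137.06093472] [-3.12023064 -0.31491888  0.00735462] 14.0833 [-0.97467247  0.0028547   0.10498974] 0.8011264757435875
```

View pics/s17.png

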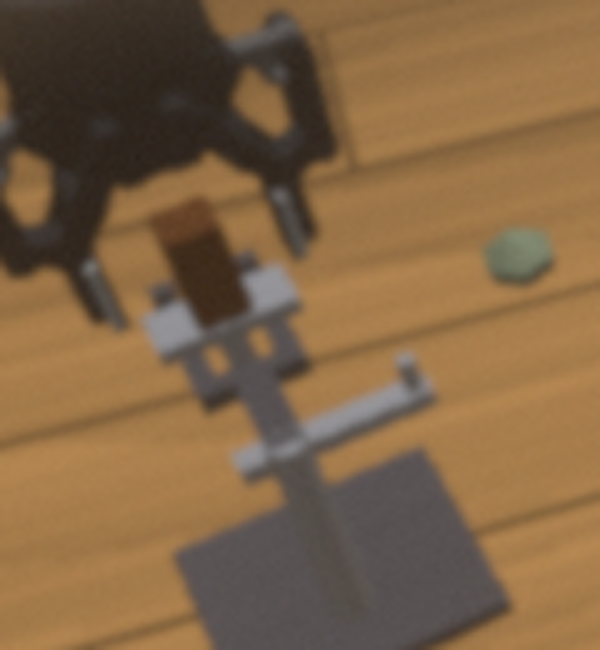

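Hung and released. Straight up, then aside for an unobstructed look.

>>> servo_tool --targets '[0,0,0,0,0,0.2,80,0,0,0,0,0,0.5,80,0,0,0,0,0,0.6,80,0,0,0,0,0,0.6,80,0,0,0,0,0,0.6,80,0,0,0,-0.4,-0.6,0.2,80,0,0,0,-0.6,-0.7,0,80,0,0,0,-0.6,-0.7,0,80]'

```text
clock: 14.75
position: [440.7, -307.1, 253.9]
ee_rot: [-3.119, -0.329, 0.005]
ft_force: [0.4, -0.2, 0.8]
finger_gap: 0.802
```

>>> servo_tool --targets '[0,0,0,-0.5,-0.7,0,80,0,0,0,-0.5,-0.7,0,80,0,0,0,-0.5,-0.7,0,80,0,0,0,-0.5,-0.7,0,80,0,0,0,-0.4,-0.6,0,80,0,0,0,-0.2,-0.3,0,80,0,0,0,0,0,0,80,0,0,0,0,0,0,80]'

```text
clock: 15.42
position: [326.7, -466.5, 261.5]
ee_rot: [3.122, 0.321, 0.001]
ft_force: [1.0, 0.6, -0.9]
finger_gap: 0.799
```

```bash
python3 snap.py 18; python3 crop.py scene18 s18 150 160 90 120 5;python3 crop.py top18 t18 410 195 100 80 8;python3 crop.py scene18 s18b 360 150 40 30 18;python3 crop.py top18 t18b 200 190 90 70 8
```

```text
[ 327.45125914 -465.64416961  261.3971674 ] [3.12167020e+00 3.23792324e-01 1.33671342e-03] 15.5167 [-0.82080781  0.29162584  0.69719056] 0.8034134536330024
```

View pics/s18.png

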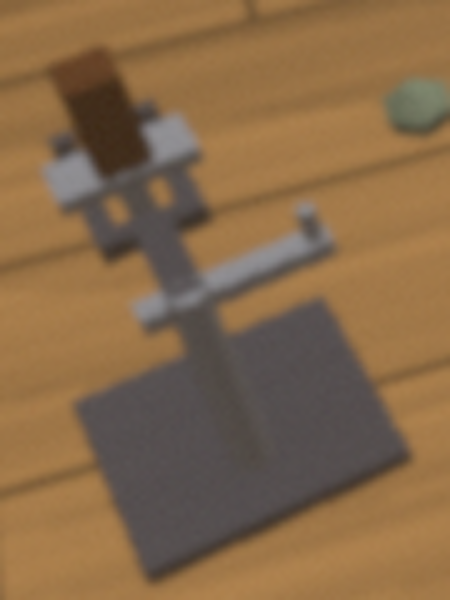

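View pics/t18.png

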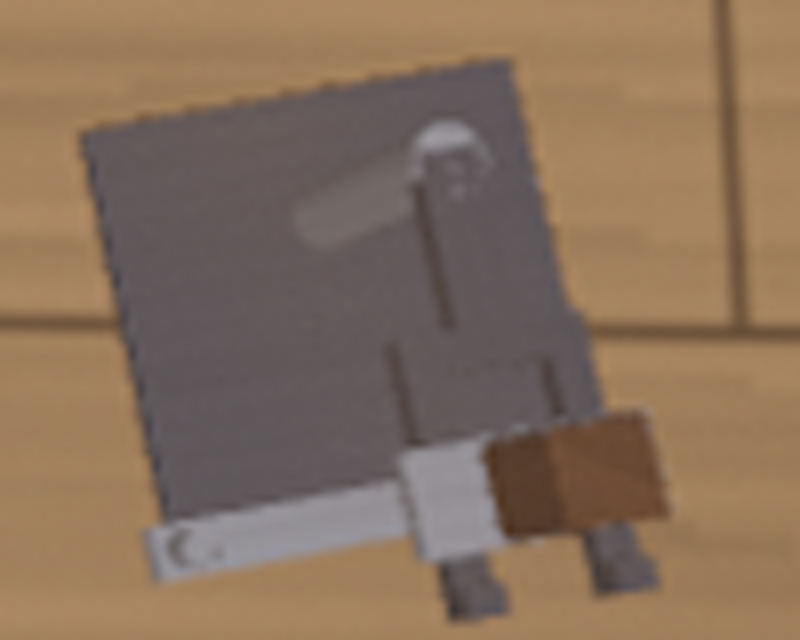

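View pics/s18b.png

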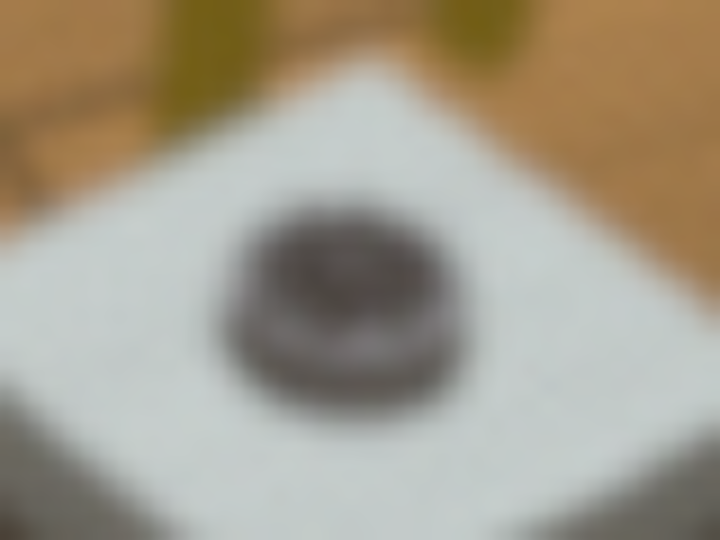

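View pics/t18b.png

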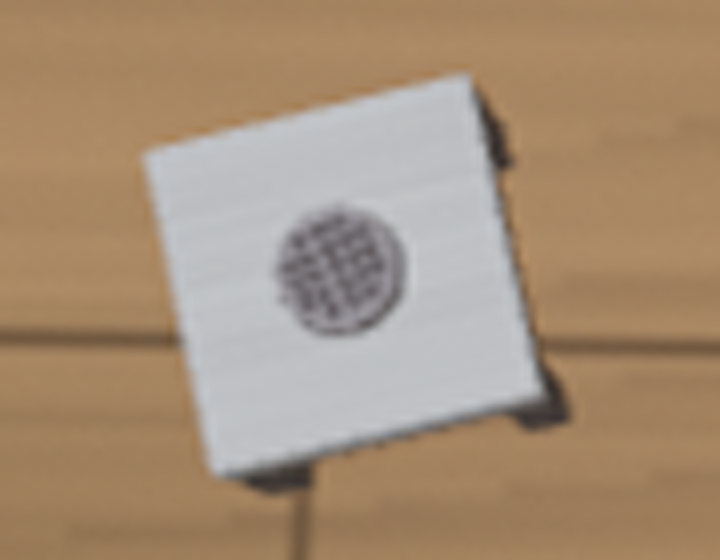

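View pics/scene18.png

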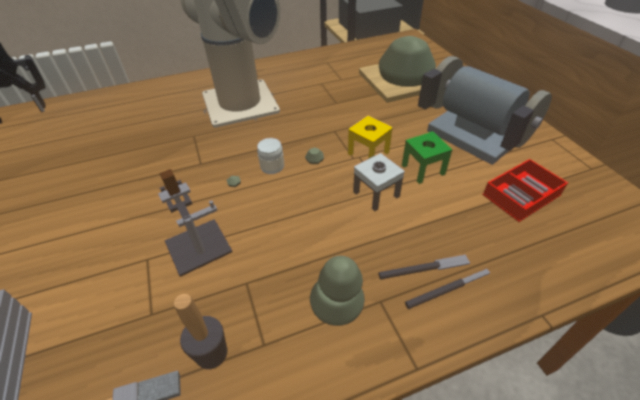

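```bash
python3 - <<'E'
from h import *
def top(n):
    g=cv2.cvtColor(cv2.imread(f"pics/{n}.png"),cv2.COLOR_BGR2GRAY)[150:180,360:400].astype(np.float32)
    g=cv2.resize(g,None,fx=18,fy=18,interpolation=cv2.INTER_CUBIC)
    c=g[:,330:375].mean(1); d=c<(200+ c[250:330].min())/2-10
    r=np.where(d[130:450])[0]+130
    return r[0],r[-1],c[100:140].mean(),c.min()
for n in("scene0","scene7","scene8","scene9","scene18"): print(n,top(n))
E
```

```text
scene0 (np.int64(276), np.int64(407), np.float32(200.5281), np.float32(73.96576))
scene7 (np.int64(238), np.int64(408), np.float32(205.79012), np.float32(69.71381))
scene8 (np.int64(222), np.int64(410), np.float32(205.8853), np.float32(74.97573))
scene9 (np.int64(217), np.int64(409), np.float32(205.5516), np.float32(72.34441))
scene18 (np.int64(215), np.int64(410), np.float32(200.55907), np.float32(73.54279))
```

```bash
python3 - <<'E'
from h import *
T=pickle.load(open("pics/top18.pkl","rb"));S=pickle.load(open("pics/scene18.pkl","rb"))
for nm,s in(("top",T),("scene",S)):
    a=proj(s,[[558.3,226.8,86]]);
    for h in(9,10,11,13): print(nm,h,proj(s,[[558.3,226.8,86+h]])-a)
g=[cv2.imread(f"pics/top{k}.png")[208:240,228:258].astype(np.float32) for k in(0,18)]
# template: tooth centre of frame 18 matched in frame 0, upsampled
G=[cv2.resize(x,None,fx=10,fy=10,interpolation=cv2.INTER_CUBIC) for x in g]
t=G[1][95:215,85:205]
m=cv2.matchTemplate(G[0],t,cv2.TM_CCOEFF_NORMED)
_,v,_,l=cv2.minMaxLoc(m);print(v,"shift px 18-0:",(85-l[0])/10,(95-l[1])/10)
# control: plate corner
gc=[cv2.resize(cv2.imread(f"pics/top{k}.png")[190:212,240:266].astype(np.float32),None,fx=10,fy=10,interpolation=cv2.INTER_CUBIC) for k in(0,18)]
m=cv2.matchTemplate(gc[0],gc[1][30:-30,30:-30],cv2.TM_CCOEFF_NORMED);print("control",cv2.minMaxLoc(m)[3])
cv2.imwrite("pics/cmp.png",np.hstack(G))
E
```

```text
top 9 [[-0.70983083 -0.5469848 ]]
top 10 [[-0.78951648 -0.60838935]]
top 11 [[-0.8693671  -0.66992102]]
top 13 [[-1.02956531 -0.79336731]]
scene 9 [[ 0.31380979 -2.87874304]]
scene 10 [[ 0.34895367 -3.20113644]]
scene 11 [[ 0.38415326 -3.52404087]]
scene 13 [[ 0.45472009 -4.17138769]]
0.7380444407463074 shift px 18-0: -0.9 -0.7
control (30, 30)[ WARN:0@1.680] global loadsave.cpp:1063 imwrite_ Unsupported depth image for selected encoder is fallbacked to CV_8U.
```

View pics/cmp.png

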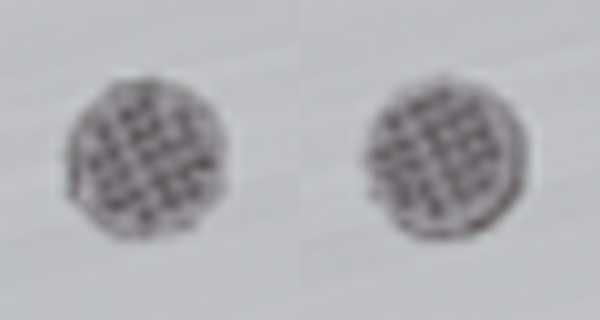

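```bash
python3 -c "
from bench import hand_in;print(hand_in())"
```

```text
the job is handed in; nothing more can be done
None
```

I pushed the insert up so that it stands about 11 mm proud in the light-grey stand, hung the iron back on both prongs, and handed the job in at about 15.5 s of the 58 s. No verdict was reported.

**What I did:** I gripped the iron by its handle, lifted it and drew it off the hook. I brought the pin in under the stand and raised it until the foot bar stopped against the underside of the plate. I then backed out and re-hung the iron with the tool within 2 mm of where it was gripped. The jaws were opened only once the weight had come off the wrist.

**Last checks:**
- **Iron:** it lies on both prongs within about 1–2 mm of its starting place in both pictures. The gripper is open and about 290 mm away from it.
- **Stone carving:** in the last scene picture it looks as it did at the start. I did not measure it.
- **Insert:** it looks upright and centred in its recess. Neither was measured.
- **Insert height (the checks disagree):** the scene view gave 10.4–10.8 mm and the top view about 11.4 mm. The arm's reading at the foot-bar stop implied 13 mm. I trust about 11 ± 1 mm, which is inside the 9–18 mm window but close to its lower end.

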